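# Lay out a dismantled gear shaft in order of assembly

### The job

The gear shaft has been taken apart for inspection: lay its parts out on the bench in order of assembly, in a straight line that continues the shaft off its threaded end - next to the shaft the gear, then the spacer sleeve standing on end, then the ball bearing, then the thick washer, all with gaps of about 20 mm from edge to edge (also between the shaft's end and the gear), and the hexagon nut lying flat and centred on top of the washer. Set every part down on the surface, do not let it drop, and leave the caliper, the wash bottle and the glass dish where they are.

Things in the scene. Friction and masses are not known exactly. Their poses are not given: they have to be found in the camera images.
- shaft: Fixed stepped steel shaft, 195 mm long, in two grey V cradles (64 mm wide, 45 high), axis 38 mm above the bench; ends: a 24 mm thread 30 mm long, a plain 20 mm stub; top of its 36 mm collar at 56 mm. Origin: on the bench (z = 0) below the centre of the thread's end face; x runs level along the shaft's axis, outward from the threaded end (roughly to world -y) over bare bench; shaft at x -195 to 0.
- gear: Steel spur gear lying flat, 60 mm over 22 teeth, 18 mm high, 25 mm bore, 0.28 kg; grip at any angle. Origin: centre of its underside, z up. The five parts start in any order in a row along y, at least 90 mm apart between centres, on a fixed dark rubber mat 3 mm thick (x 365 to 485, y -340 to 340 mm), undersides at z = 3 mm; the shaft's line lies beyond the mat.
- sleeve: Plain steel spacer sleeve (tube) standing on end: 34 mm outside diameter, 25 mm bore, 40 mm high, 0.13 kg. Origin: centre of its underside, z up along its axis. Starts on the mat.
- bearing: Steel ball bearing lying flat: 52 mm outside diameter, 25 mm bore, 15 mm high, 0.13 kg; two bright rings with a dark seal between them. Origin: centre of its underside, z up. Starts on the mat.
- washer: Thick flat steel washer, 44 mm outside diameter, 25 mm bore, 8 mm high, 0.065 kg, lying flat. Origin: centre of its underside, z up. Starts on the mat.
- nut: Steel hexagon nut, 36 mm across flats, 41.6 mm across corners, 19 mm high, 24 mm bore, 0.11 kg, lying flat. Origin: centre of its underside, z up. Two corners lie on its x axis and two flats face along its +y and -y, so it is gripped along its y axis or at 60 degrees to it. Starts on the mat.
- caliper: Bystander, loose, not to be disturbed: digital caliper with a grey housing lying on the bench beyond the parts' line, 230 mm long, 14 mm high. Origin: centre of the underside of its beam, which lies along its x axis, roughly along y of the world.
- wash_bottle: Bystander, loose, not to be disturbed: white wash bottle with a blue cap and spout, 62 mm in diameter, 179 mm high with the spout, standing on the bench past the far end of the parts' line. Origin: centre of its underside; the spout points to its -x and reaches 47 mm from the axis.
- dish: Bystander, loose, not to be disturbed: closed glass dish with sample chips in it, 64 mm in diameter, 16 mm high, on the bench past the mat's left end. Origin: centre of its underside.

How it is judged:
At the end, for the whole second after the job is handed in: Off the threaded end, in order: gear, sleeve, bearing, washer, centres within 15 mm of the shaft's line, edge-to-edge gaps (first: shaft end to gear) 8 to 35 mm, resting flat (sleeve on end) on the bench; nut flat on the washer, centred within 8 mm; tilts under 7 degrees; released, at rest (y of gear in the frame of shaft between -0.015 and 0.015 m and x of gear in the frame of shaft between 0.038 and 0.065 m and height (world z) of each of gear, sleeve, bearing, washer below 0.005 m and y of sleeve in the frame of shaft between -0.015 and 0.015 m and x of sleeve in the frame of shaft above 0.07 m and horizontal distance between gear and sleeve between 0.055 and 0.082 m and y of bearing in the frame of shaft between -0.015 and 0.015 m and x of bearing in the frame of shaft above 0.12 m and horizontal distance between sleeve and bearing between 0.051 and 0.078 m and y of washer in the frame of shaft between -0.015 and 0.015 m and x of washer in the frame of shaft above 0.185 m and horizontal distance between bearing and washer between 0.056 and 0.083 m and horizontal distance between nut and washer below 0.008 m and height (world z) of nut between 0.0055 and 0.0105 m and angle between each of gear, sleeve, bearing, washer, nut's own z axis and vertical below 0.12 rad and linear speed of each of gear, sleeve, bearing, washer, nut below 0.02 m/s); the robot touches nothing.
It fails at once if the caliper, the wash bottle or the dish is pushed by more than 25 mm or the bottle is tipped (distance of any of caliper, wash_bottle, dish from where it was at the start of the episode above 0.025 m or angle between wash_bottle's own z axis and vertical above 0.3 rad).
It fails at once if a part is dropped (it falls freely by more than about 20 mm) ((linear speed of gear above 0.65 m/s and contact force between gear and the fingers below 0.05 N) or (linear speed of sleeve above 0.65 m/s and contact force between sleeve and the fingers below 0.05 N) or (linear speed of bearing above 0.65 m/s and contact force between bearing and the fingers below 0.05 N) or (linear speed of washer above 0.65 m/s and contact force between washer and the fingers below 0.05 N) or (linear speed of nut above 0.65 m/s and contact force between nut and the fingers below 0.05 N)).
It also fails if it takes over 93 s, if anything falls off the work surface, if the arm or the gripper's body presses on something with over 40 N, if the wrist force passes 120 N, or if a joint passes its speed limit or range.

### The arm

A 6-joint arm with a two-finger parallel gripper is mounted at the origin on the work surface. World frame = base frame: x ahead of the robot, y to its left, z up, the work surface at z = 0. Lengths are in m, angles in rad, forces in N, time in s.
With the tool pointing down it reaches from about 0.325 to 1 m from the base axis. Payload 5.1 kg.
Tool frame: the origin (TCP) lies on the centre line of the jaws, within the pads' length; the fingertips stand 11 mm ahead of it and the grasp point (between the pads) lies 8 mm behind it (tip_extent is the distance from the TCP to the fingertips, in m); z points along the fingers, y is the line along which they close (so a half turn about z gives the same grasp; the last joint's range is limited). The gripper opens to 85 mm and grips with 20 to 120 N. Pads are 22 mm wide; open, the fingers measure 114 mm over their backs; the gripper's body (76 mm by 85 mm) begins 54 mm behind the grasp point. The pads swing forward as they close: fully open they stand 13 mm farther back than shut.
Start: joints at [-1.406, 0.124, 1.65, -0, 1.367, -0.083], TCP at [0.159, -0.63, 0.242] pointing down, gripper open.
Joint ranges: [-2.61, 2.61], [-1.02, 2.33], [0.03, 2.71], [-1.35, 4.49], [0.32, 2.68], [-2.91, 2.91]. Speed limits (rad/s): [2.57, 2.57, 3.14, 3.14, 3.14, 3.14].

### API

Orientations are given as a unit quaternion [w, x, y, z].
In Python, from plant import state, capture, hand_in, tip_extent gives the robot as it stands. The module is installed in compiled form; this text tells all that it offers.
- The arm moves only by the shell command python3 -m handwheel 'ROWS' [OPENING] [FORCE]. ROWS is a JSON object whose one key "deltas" holds a list of rows, each an object of numbers: "x", "y", "z": the shift along the tool's x, y, z in units of 25 mm (1.0 is 25 mm); "ax", "ay", "az": the turn, a rotation vector about the tool's x, y, z in units of 5 degrees (1.0 is 5 degrees). In form: {"deltas": [{"x": .., "y": .., "z": .., "ax": .., "ay": .., "az": ..}, ...]}. A call has 1 to 20 rows; each row shifts and turns the commanded pose from where the row before left it, along the tool's axes as they then stand; what a row does not reach is not made up. A row lasts 1/12 s, in which the tool goes at most 41.7 mm and 7.16 degrees, less where a joint would pass 70% of its speed; a pose out of reach is approached as far as the arm can. A call is refused whole if a number of a shift passes 1 or a number of a turn 1, either way. A call with a gripper value outside its range is refused whole. OPENING is the finger opening in mm, from 0 to 85.4, set as the call begins (- or left out, the last holds). The fingers move at their own pace and stop on an object; FORCE is the grip in N (left out, the last holds). Time passes only in rows, so rows that do not move let the fingers close. It gives the time, the measured TCP pose, the force, the opening and the grip force at its end, in the units of the state.
- state(): the state, without advancing time (a new reading comes with each control period).
- capture(name): name is "side" or "top" or "wrist"; returns a dict with "frame" (480x640x3 uint8, red, green, blue), "z_map" (480x640 float32, m along the optical axis (not along the pixel's ray), 0 where there is no reading), "vfov" (degrees; the focal length in pixels is half the picture's height over the tangent of half this angle, whatever the lens; pixels are square), "cx", "cy" (the principal point, pixels), "xyz" and "rotation" of the camera in the world. Camera axes: x right, y down, z forward; pixel columns grow to the right and rows downward; lengths in m; the calibration is good to about 2 mm. A picture is of the moment at which its call begins.
- hand_in(): hands the job in; it is judged then, once.
The state is a dict: "time_s": time; "joint_pos": joint angles; "dq": joint speeds; "joint_torque": joint torques, N m; "position": TCP position; "orientation": TCP orientation; "force": force on the tool from outside, world axes, zero at the start; "torque": the same for the moment, N m; "width": finger opening in m; "gripper_force": force on a finger pad.
Only numpy, scipy, OpenCV 4.12 (cv2) and the standard library are available. Lean on these libraries where they do the work, as an engineer would, in place of code of your own. Each camera call takes 0.05 s, during which the arm holds its last target. There are 200 camera calls.

## Working session

There is one attempt and no reset: what is moved stays moved. The work goes in short steps, Python scripts to look and compute and a shell command to move; the robot and the scene stay as the last step left them, time stands still between calls to the robot, and variables do not carry over. Pictures are saved under pics/ and viewed, at most 14 in all, crops included, and the job is handed in when it is done.

```bash
mkdir -p pics; cat > h.py <<'E'
import numpy as np, cv2
from plant import state, capture, hand_in, tip_extent
def cloud(c):
    f=240/np.tan(np.radians(c["vfov"])/2); v,u=np.mgrid[0:480,0:640]; z=c["z_map"]
    P=np.stack([(u-c["cx"])/f*z,(v-c["cy"])/f*z,z],-1)
    R=np.array(c["rotation"])
    return P@R.T+np.array(c["xyz"])
def save(c,n): cv2.imwrite(f"pics/{n}.png",c["frame"][:,:,::-1])
E
python3 - <<'E'
from h import *
s=state();print(s,tip_extent)
for n in("top","side"):
    c=capture(n);save(c,n+"0");np.save(n+"0.npy",c,allow_pickle=True)
    print(n,c["vfov"],c["cx"],c["cy"],c["xyz"],c["rotation"])
E
```

```text
{'time_s': 0.0, 'joint_pos': array([-1.40561008e+00,  1.24512615e-01,  1.65166158e+00, -2.61967543e-05,
        1.36748971e+00, -8.26131822e-02]), 'dq': array([ 0.00108893,  0.0004018 ,  0.00023901,  0.00026251, -0.00025684,
       -0.00198864]), 'joint_torque': array([ 3.17750610e-04, -4.23611462e+01, -3.65453804e+01, -5.04015543e-05,
        6.80219950e-03,  3.63328866e-06]), 'position': array([ 0.15928742, -0.62958181,  0.24105547]), 'orientation': array([-1.03421143e-03,  9.92333384e-01,  1.23585530e-01, -5.55600830e-05]), 'force': array([-0.37335938, -0.05423063,  0.01021823]), 'torque': array([0.00706196, 0.00182044, 0.00493776]), 'gripper_force': 0.0, 'width': 0.0856280416882836} 0.011
top 54.29024099338454 323.68769930187517 238.59864105591768 [0.55442586 0.03751023 0.99880151] [-0.01752474  0.70950809 -0.70418667  0.02030509]
side 54.10022293733866 313.2602293099627 240.18135448780887 [ 0.5362484  -0.7684153   0.84407207] [-0.37960173  0.9234078  -0.0550875   0.01363557]
```

```bash
sed -i 's/R=np.array(c\["rotation"\])/q=np.array(c["rotation"]); R=Rotation.from_quat(q[[1,2,3,0]]).as_matrix()/; 1a from scipy.spatial.transform import Rotation' h.py
python3 - <<'E'
from h import *
c=np.load("top0.npy",allow_pickle=True).item(); P=cloud(c)
Z=P[...,2]; ok=c["z_map"]>0
for n in [0]:
    b=ok&(Z<0.02); print("bench z",np.median(Z[b]), P[240,320],P[0,0],P[479,639])
m=(ok&(Z>0.007)&(Z<0.2)).astype(np.uint8)
n,l,st,ce=cv2.connectedComponentsWithStats(m)
for i in range(1,n):
    if st[i,4]>60:
        p=P[l==i]; print(i,st[i],p[:,:2].min(0).round(3),p[:,:2].max(0).round(3),"zmax",np.percentile(p[:,2],[50,95]).round(4))
E
```

```text
bench z -0.00044012549761979214 [6.04860026e-01 4.16349778e-02 2.97755349e-04] [ 1.55130342  1.27458249 -0.74360148] [ 1.10817949e-01 -6.27637808e-01 -2.72126733e-04]
2 [328 134  34  19 475] [ 0.793 -0.045] [0.832 0.026] zmax [0.0127 0.0159]
63 [ 203  201   95   38 1639] [0.608 0.088] [0.685 0.282] zmax [0.0456 0.0523]
65 [ 504  220   55   39 1459] [ 0.567 -0.402] [ 0.642 -0.346] zmax [0.1063 0.1694]
75 [122 301  32  31 785] [0.411 0.388] [0.474 0.454] zmax [0.0158 0.0187]
99 [207 309  20  22 203] [0.416 0.237] [0.458 0.275] zmax [0.0212 0.0244]
106 [395 308  26  26 423] [ 0.412 -0.168] [ 0.463 -0.116] zmax [0.0171 0.0202]
111 [263 311  18  19 181] [0.421 0.124] [0.455 0.156] zmax [0.0408 0.045 ]
118 [442 310  31  30 563] [ 0.4   -0.277] [ 0.459 -0.215] zmax [0.0201 0.0234]
125 [329 314  21  21 239] [ 0.407 -0.021] [0.45  0.021] zmax [0.0107 0.0138]
224 [304 472  56   8 314] [ 0.183 -0.027] [0.2   0.065] zmax [0.18  0.197]
```

View pics/top0.png

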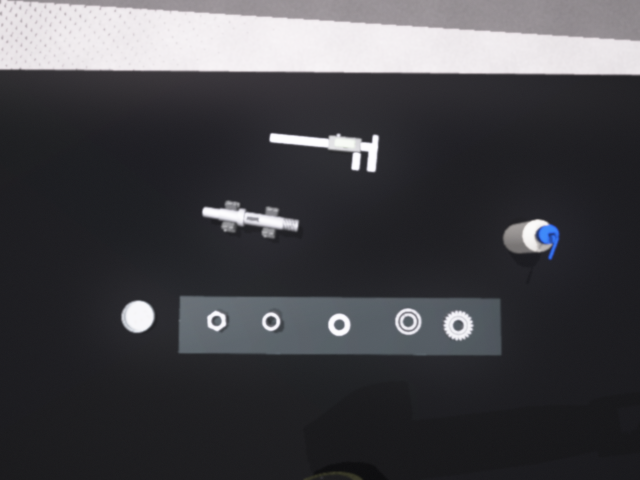

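View pics/side0.png

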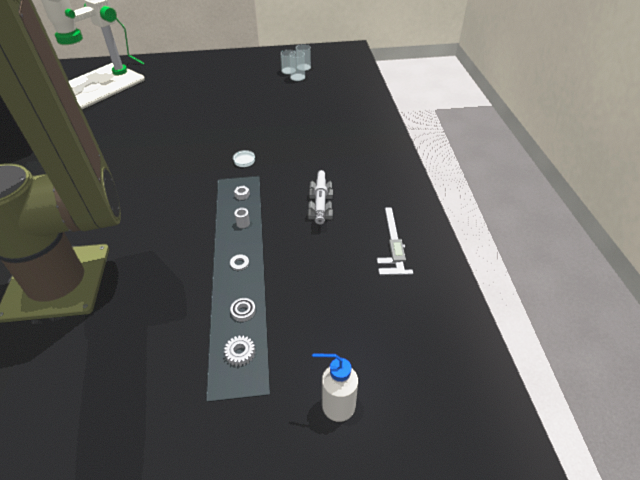

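The top view shows, left to right on the mat: nut (217,321), sleeve (271,321), washer (340,324), bearing (408,321) and gear (458,325). The shaft runs from (203,212) to its threaded end at (299,226). The caliper (340,145), bottle (530,237) and dish (138,316) are clear of the line. The side view agrees.

```bash
cat >> h.py <<'E'
def ray(c,uv,z):
    f=240/np.tan(np.radians(c["vfov"])/2); q=np.array(c["rotation"]); R=Rotation.from_quat(q[[1,2,3,0]]).as_matrix()
    uv=np.atleast_2d(uv); d=np.c_[(uv[:,0]-c["cx"])/f,(uv[:,1]-c["cy"])/f,np.ones(len(uv))]@R.T
    o=np.array(c["xyz"]); return (o+d*((z-o[2])/d[:,2:]))[:,:2]
E
python3 - <<'E'
from h import *
tops=dict(nut=.022,sleeve=.043,washer=.011,bearing=.018,gear=.021)
box=dict(top=dict(nut=(217,321),sleeve=(271,321),washer=(340,324),bearing=(408,321),gear=(458,325)),side=dict(nut=(242,192),sleeve=(242,215),washer=(239,262),bearing=(242,309),gear=(239,350)))
for n in("top","side"):
    c=np.load(n+"0.npy",allow_pickle=True).item(); g=cv2.cvtColor(c["frame"],cv2.COLOR_RGB2GRAY); P=cloud(c)
    for k,(u,v) in box[n].items():
        h=22; m=np.zeros_like(g); s=np.s_[v-h:v+h,u-h:u+h]
        m[s]=(g[s]>130)&(P[...,2][s]>tops[k]-.007)
        if k=="sleeve": m[s]=(P[...,2][s]>.03)
        ct=max(cv2.findContours(m,0,1)[0],key=cv2.contourArea)[:,0]
        h_=cv2.convexHull(ct)[:,0]; W=ray(c,h_.astype(float),tops[k]).astype(np.float32)*1000
        M=cv2.moments(W); e=cv2.minEnclosingCircle(W)
        print(n,k,(M["m10"]/M["m00"]).__round__(1),(M["m01"]/M["m00"]).__round__(1),"circ",np.round(e[0],1),round(2*e[1],1))
        if k=="nut": print("hull",W.round(0).tolist())
    if n=="top":
        m=np.zeros_like(g); m[190:245,195:310]=g[190:245,195:310]
        for t in(130,170):
            v,u=np.nonzero(m>t); W=ray(c,np.c_[u,v].astype(float),.038)
            for _ in range(4):
                x0,y0=0,0; p=np.polyfit(W[:,1],W[:,0],1); r=W[:,0]-np.polyval(p,W[:,1]); W=W[abs(r)<.02]
            d=np.array([p[0],1]);d/=-np.linalg.norm(d); o=np.array([np.polyval(p,.1),.1]); s=(W-o)@d
            print(t,"dir",d,"end",o+d*s.max(),"len",np.ptp(s),len(W), "ang",np.degrees(np.arctan2(d[1],d[0])))
            hb=np.round([ (W@[-d[1],d[0]])[(s>a)&(s<a+.02)].mean() for a in np.arange(s.min(),s.max(),.02)],4);print(hb)
        cv2.imwrite("pics/shaft.png",cv2.resize(c["frame"][190:245,195:310,::-1],None,fx=6,fy=6,interpolation=0))
E
```

```text
top nut 435.9 254.9 circ [436.3 255.2] 41.0
hull [[455.0, 254.0], [449.0, 239.0], [443.0, 237.0], [428.0, 237.0], [424.0, 241.0], [418.0, 249.0], [416.0, 253.0], [418.0, 259.0], [424.0, 272.0], [442.0, 274.0], [447.0, 270.0], [453.0, 262.0], [455.0, 258.0]]
top sleeve 438.0 139.7 circ [438.4 140.1] 35.4
top washer 428.4 0.6 circ [429.    0.5] 48.1
top bearing 436.7 -141.8 circ [ 436.6 -141.7] 52.7
top gear 429.7 -245.0 circ [ 429.5 -245. ] 61.0
130 dir [-0.13541083 -0.99078954] end [0.63376179 0.08787958] len 0.19930102092422297 1225 ang -97.78237658305223
[0.6167 0.6164 0.6158 0.616  0.6164 0.6161 0.6158 0.616  0.6156 0.6159]
170 dir [-0.13753707 -0.99049662] end [0.63411003 0.0886672 ] len 0.19676943742802383 942 ang -97.90535185326031
[0.6158 0.6158 0.6162 0.616  0.6162 0.6158 0.6158 0.6155 0.6159 0.6156]
side nut 438.9 255.2 circ [440.3 254.4] 47.1
hull [[457.0, 261.0], [457.0, 252.0], [454.0, 235.0], [429.0, 238.0], [424.0, 243.0], [419.0, 253.0], [421.0, 261.0], [427.0, 274.0], [446.0, 275.0]]
side sleeve 441.1 134.7 circ [439.8 134.4] 49.5
side washer 430.6 2.6 circ [430.6   1.7] 49.4
side bearing 438.5 -142.0 circ [ 438.4 -141.7] 52.9
side gear 431.7 -244.3 circ [ 431.5 -244.5] 60.5
```

View pics/shaft.png

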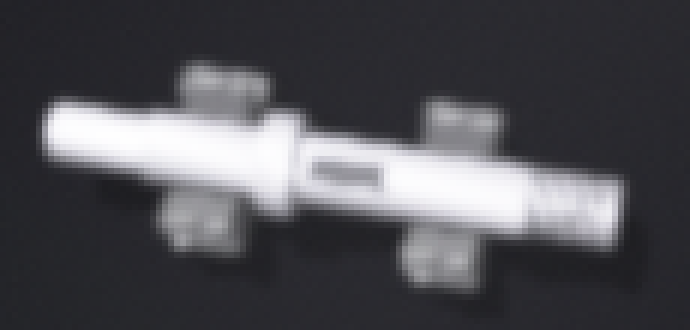

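Threaded end at about (0.634, 0.0895), direction -97.8°. I'll turn the tool so the jaws close across the shaft line, then go above the gear.

```bash
cat >> h.py <<'E'
T=dict(gear=(.6272,.0400),sleeve=(.6180,-.0264),bearing=(.6094,-.0888),washer=(.6001,-.1562))
S=dict(nut=(.437,.255),sleeve=(.4385,.1395),washer=(.4292,.0012),bearing=(.4375,-.1419),gear=(.4305,-.2447))
def go(xy,z):
    s=state(); q=s["orientation"]; R=Rotation.from_quat(q[[1,2,3,0]]).as_matrix()
    d=np.array([*xy,z])-s["position"]; ya=np.degrees(np.arctan2(R[1,1],R[0,1]))
    print("pos",s["position"].round(4),"yang",round(ya,2),"tilt",np.degrees(np.arccos(-R[2,2])).round(2),"units",(R.T@d/.025).round(2),"az",((ya+7.8)/5).round(2),"w",round(s["width"],4),"t",round(s["time_s"],2))
E
R5='{"az":-0.97}'
python3 -m handwheel '{"deltas":[{"az":-0.97},{"az":-0.97},{"az":-0.97},{"az":-0.97},{"az":-0.97},{"az":-0.97},{"az":-0.97},{"az":-0.97},{"az":-0.97},{"az":-0.97},{"az":-0.97},{"az":-0.97},{"az":-0.97},{"az":-0.97}]}' 80
python3 -m handwheel '{"deltas":[{"x":0.83,"y":0.43},{"x":0.83,"y":0.43},{"x":0.83,"y":0.43},{"x":0.83,"y":0.43},{"x":0.83,"y":0.43},{"x":0.83,"y":0.43},{"x":0.83,"y":0.43},{"x":0.83,"y":0.43},{"x":0.83,"y":0.43},{"x":0.83,"y":0.43},{"x":0.83,"y":0.43},{"x":0.83,"y":0.43},{"x":0.83,"y":0.43},{"x":0.83,"y":0.43},{"x":0.83,"y":0.43},{"x":0.83,"y":0.43},{"x":0.83,"y":0.43},{"x":0.83,"y":0.43},{"x":0.83,"y":0.43},{"x":0.83,"y":0.43}]}'
python3 - <<'E'
from h import *
go(S["gear"],.10)
c=capture("wrist");save(c,"w0");P=cloud(c);print(c["xyz"],c["vfov"],P[240,320])
g=cv2.cvtColor(c["frame"],6); m=((P[...,2]>.014)&(P[...,2]<.035)&(c["z_map"]>0.1)).astype(np.uint8)
n,l,st,ce=cv2.connectedComponentsWithStats(m)
for i in range(1,n):
    if st[i,4]>300: print(st[i],ce[i].round(0),ray(c,ce[i],.021).round(4),cv2.minEnclosingCircle(P[l==i][:,:2].astype(np.float32)))
E
```

```text
pos [ 0.1593 -0.6296  0.2411] yang -75.8 tilt 0.11 units [ 14.29 -12.25   5.67] az -13.6 w 0.0851 t 0.1
[ 0.23841566 -0.61011658  0.37302777] 65.37554169878848 [ 0.12610761 -0.64170659  0.00081192]
[ 582  140   58  105 1356] [602. 184.] [[ 0.2506 -0.8833]] ((0.24714186787605286, -0.9129174947738647), 0.057565852999687195)
[582 391  45  36 435] [610. 405.] [[ 0.0215 -1.0134]] ((0.011713458225131035, -1.0137940645217896), 0.03762104734778404)validation failed for argument at $.de...
validation failed for argument at $.de...
```

View pics/w0.png

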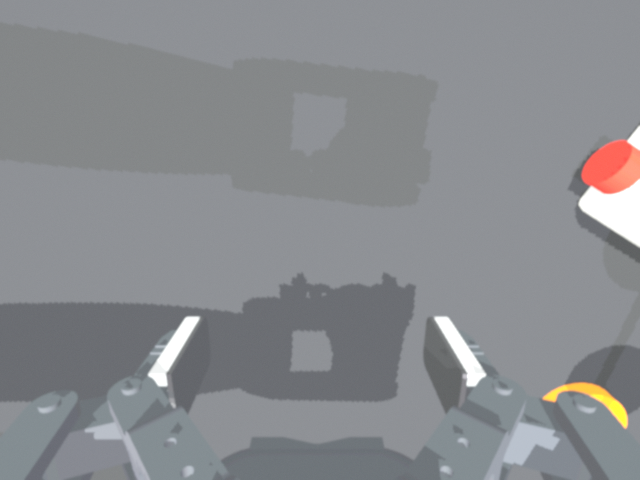

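The wrist view shows only bare bench between the fingers (tips near (190,320) and (440,320)). Both moves were refused, so every row probably needs all six keys.

```bash
python3 -m handwheel '{"deltas":[{"x":0,"y":0,"z":0,"ax":0,"ay":0,"az":-0.97},{"x":0,"y":0,"z":0,"ax":0,"ay":0,"az":-0.97},{"x":0,"y":0,"z":0,"ax":0,"ay":0,"az":-0.97},{"x":0,"y":0,"z":0,"ax":0,"ay":0,"az":-0.97},{"x":0,"y":0,"z":0,"ax":0,"ay":0,"az":-0.97},{"x":0,"y":0,"z":0,"ax":0,"ay":0,"az":-0.97},{"x":0,"y":0,"z":0,"ax":0,"ay":0,"az":-0.97},{"x":0,"y":0,"z":0,"ax":0,"ay":0,"az":-0.97},{"x":0,"y":0,"z":0,"ax":0,"ay":0,"az":-0.97},{"x":0,"y":0,"z":0,"ax":0,"ay":0,"az":-0.97},{"x":0,"y":0,"z":0,"ax":0,"ay":0,"az":-0.97},{"x":0,"y":0,"z":0,"ax":0,"ay":0,"az":-0.97},{"x":0,"y":0,"z":0,"ax":0,"ay":0,"az":-0.97},{"x":0,"y":0,"z":0,"ax":0,"ay":0,"az":-0.97}]}' 80
python3 -m handwheel '{"deltas":[{"x":0.83,"y":0.43,"z":0,"ax":0,"ay":0,"az":0},{"x":0.83,"y":0.43,"z":0,"ax":0,"ay":0,"az":0},{"x":0.83,"y":0.43,"z":0,"ax":0,"ay":0,"az":0},{"x":0.83,"y":0.43,"z":0,"ax":0,"ay":0,"az":0},{"x":0.83,"y":0.43,"z":0,"ax":0,"ay":0,"az":0},{"x":0.83,"y":0.43,"z":0,"ax":0,"ay":0,"az":0},{"x":0.83,"y":0.43,"z":0,"ax":0,"ay":0,"az":0},{"x":0.83,"y":0.43,"z":0,"ax":0,"ay":0,"az":0},{"x":0.83,"y":0.43,"z":0,"ax":0,"ay":0,"az":0},{"x":0.83,"y":0.43,"z":0,"ax":0,"ay":0,"az":0},{"x":0.83,"y":0.43,"z":0,"ax":0,"ay":0,"az":0},{"x":0.83,"y":0.43,"z":0,"ax":0,"ay":0,"az":0},{"x":0.83,"y":0.43,"z":0,"ax":0,"ay":0,"az":0},{"x":0.83,"y":0.43,"z":0,"ax":0,"ay":0,"az":0},{"x":0.83,"y":0.43,"z":0,"ax":0,"ay":0,"az":0},{"x":0.83,"y":0.43,"z":0,"ax":0,"ay":0,"az":0},{"x":0.83,"y":0.43,"z":0,"ax":0,"ay":0,"az":0},{"x":0.83,"y":0.43,"z":0,"ax":0,"ay":0,"az":0},{"x":0.83,"y":0.43,"z":0,"ax":0,"ay":0,"az":0},{"x":0.83,"y":0.43,"z":0,"ax":0,"ay":0,"az":0}]}'
cat >> h.py <<'E'
def wrist(name,ztop,show=False):
    c=capture("wrist"); P=cloud(c)
    if show: save(c,name)
    m=((P[...,2]>ztop-.005)&(P[...,2]<ztop+.006)&(c["z_map"]>0.1)).astype(np.uint8)
    n,l,st,ce=cv2.connectedComponentsWithStats(m)
    for i in range(1,n):
        if st[i,4]>800:
            h=cv2.convexHull(np.argwhere(l==i)[:,::-1].astype(np.float32))[:,0]
            W=ray(c,h,ztop).astype(np.float32)*1000; M=cv2.moments(W); e=cv2.minEnclosingCircle(W)
            print("px",st[i][:4],"cen",round(M["m10"]/M["m00"],1),round(M["m01"]/M["m00"],1),"circ",np.round(e[0],1),round(2*e[1],1))
    return c,P
E
python3 - <<'E'
from h import *
go(S["gear"],.10)
wrist("w1",.021,True)
E
```

```text
time_s: 1.32
position: [0.1594, -0.6299, 0.2417]
orientation: [-0.0, 0.753, 0.658, 0.0]
force: [-0.1, 0.4, 0.6]
width: 0.0796
gripper_force: 0.0
time_s: 2.98
position: [0.4298, -0.2475, 0.242]
orientation: [-0.0, 0.754, 0.657, -0.0]
force: [0.1, 0.4, -0.2]
width: 0.0797
gripper_force: 0.0
pos [ 0.4298 -0.2475  0.242 ] yang -7.9 tilt 0.02 units [0.11 0.02 5.68] az -0.02 w 0.0797 t 2.98
px [279  59  58  64] cen 437.6 -141.5 circ [ 437.6 -141.5] 51.4
px [285 175  63  62] cen 430.8 -244.1 circ [ 430.8 -244.1] 60.6
```

View pics/w1.png

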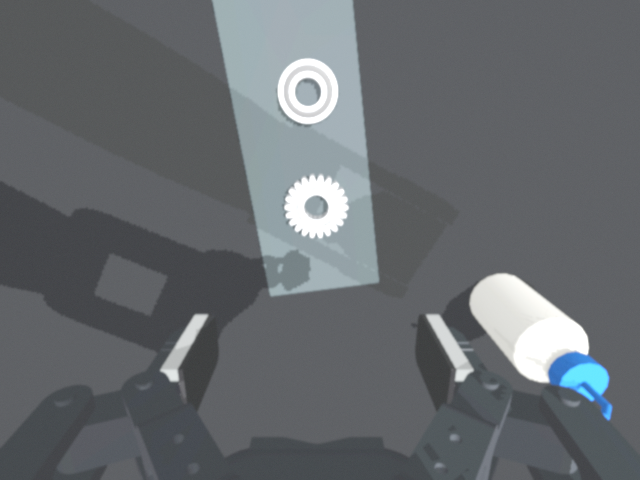

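Wrist view: gear at (316,207), bearing at (307,91), bottle clear to the right. Wrist and top estimates agree within about 1 mm. Next I descend and grip the gear.

```bash
python3 -m handwheel '{"deltas":[{"x":0.13,"y":0.02,"z":0.9,"ax":0,"ay":0,"az":0},{"x":0,"y":0,"z":0.9,"ax":0,"ay":0,"az":0},{"x":0,"y":0,"z":0.9,"ax":0,"ay":0,"az":0},{"x":0,"y":0,"z":0.9,"ax":0,"ay":0,"az":0},{"x":0,"y":0,"z":0.9,"ax":0,"ay":0,"az":0},{"x":0,"y":0,"z":0.9,"ax":0,"ay":0,"az":0},{"x":0,"y":0,"z":0.9,"ax":0,"ay":0,"az":0},{"x":0,"y":0,"z":0.9,"ax":0,"ay":0,"az":0},{"x":0,"y":0,"z":0.9,"ax":0,"ay":0,"az":0},{"x":0,"y":0,"z":0.5,"ax":0,"ay":0,"az":0},{"x":0,"y":0,"z":0.3,"ax":0,"ay":0,"az":0},{"x":0,"y":0,"z":0.1,"ax":0,"ay":0,"az":0},{"x":0,"y":0,"z":0,"ax":0,"ay":0,"az":0}]}'
python3 -m handwheel '{"deltas":[{"x":0,"y":0,"z":0,"ax":0,"ay":0,"az":0},{"x":0,"y":0,"z":0,"ax":0,"ay":0,"az":0},{"x":0,"y":0,"z":0,"ax":0,"ay":0,"az":0},{"x":0,"y":0,"z":0,"ax":0,"ay":0,"az":0},{"x":0,"y":0,"z":0,"ax":0,"ay":0,"az":0},{"x":0,"y":0,"z":0,"ax":0,"ay":0,"az":0}]}' 50 50
```

```text
time_s: 4.12
position: [0.4301, -0.2455, 0.017]
orientation: [-0.0, 0.754, 0.657, -0.0]
force: [0.6, -0.5, 1.4]
width: 0.0801
gripper_force: 0.0
time_s: 4.62
position: [0.4314, -0.2463, 0.0192]
orientation: [0.001, 0.754, 0.657, 0.0]
force: [-0.9, 0.8, 5.4]
width: 0.0577
gripper_force: 53.8
```

```bash
python3 -m handwheel '{"deltas":[{"x":0,"y":0,"z":-0.4,"ax":0,"ay":0,"az":0},{"x":0,"y":0,"z":-0.8,"ax":0,"ay":0,"az":0},{"x":0,"y":0,"z":-0.9,"ax":0,"ay":0,"az":0},{"x":0.44,"y":0.22,"z":-0.9,"ax":0,"ay":0,"az":0},{"x":0.88,"y":0.44,"z":0,"ax":0,"ay":0,"az":0},{"x":0.88,"y":0.44,"z":0,"ax":0,"ay":0,"az":0},{"x":0.88,"y":0.44,"z":0,"ax":0,"ay":0,"az":0},{"x":0.88,"y":0.44,"z":0,"ax":0,"ay":0,"az":0},{"x":0.88,"y":0.44,"z":0,"ax":0,"ay":0,"az":0},{"x":0.88,"y":0.44,"z":0,"ax":0,"ay":0,"az":0},{"x":0.88,"y":0.44,"z":0,"ax":0,"ay":0,"az":0},{"x":0.88,"y":0.44,"z":0,"ax":0,"ay":0,"az":0},{"x":0.88,"y":0.44,"z":0,"ax":0,"ay":0,"az":0},{"x":0.88,"y":0.44,"z":0,"ax":0,"ay":0,"az":0},{"x":0.88,"y":0.44,"z":0,"ax":0,"ay":0,"az":0},{"x":0.88,"y":0.44,"z":0,"ax":0,"ay":0,"az":0},{"x":0.88,"y":0.44,"z":0,"ax":0,"ay":0,"az":0},{"x":0.44,"y":0.22,"z":0,"ax":0,"ay":0,"az":0},{"x":0,"y":0,"z":0,"ax":0,"ay":0,"az":0}]}'
python3 - <<'E'
from h import *
go((.6272,.038),.022)
c,P=wrist("w2",.1,True)
E
```

```text
time_s: 6.2
position: [0.6262, 0.0403, 0.0927]
orientation: [0.0, 0.753, 0.658, 0.0]
force: [0.3, -0.2, -2.4]
width: 0.0575
gripper_force: 54.5
pos [0.6262 0.0403 0.0927] yang -7.76 tilt 0.06 units [-0.09  0.05  2.83] az 0.01 w 0.0575 t 6.2
px [386 311  47  66] cen 660.3 37.7 circ [656.9  35.7] 29.0
```

View pics/w2.png

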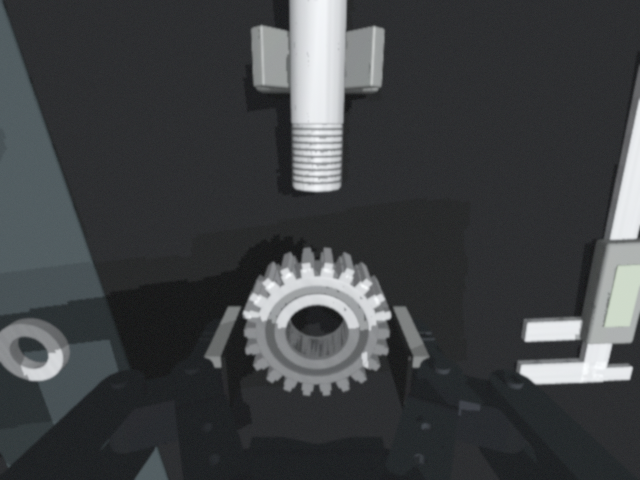

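Wrist view: the gear is held at (317,325), in line with the thread whose end is at (317,190).

```bash
python3 -m handwheel '{"deltas":[{"x":-0.09,"y":0.05,"z":0.5,"ax":0,"ay":0,"az":0},{"x":0,"y":0,"z":0.8,"ax":0,"ay":0,"az":0},{"x":0,"y":0,"z":0.8,"ax":0,"ay":0,"az":0},{"x":0,"y":0,"z":0.5,"ax":0,"ay":0,"az":0},{"x":0,"y":0,"z":0.2,"ax":0,"ay":0,"az":0},{"x":0,"y":0,"z":0.1,"ax":0,"ay":0,"az":0},{"x":0,"y":0,"z":0.05,"ax":0,"ay":0,"az":0},{"x":0,"y":0,"z":0.05,"ax":0,"ay":0,"az":0},{"x":0,"y":0,"z":0,"ax":0,"ay":0,"az":0}]}'
python3 - <<'E'
from h import *
c=np.load("top0.npy",allow_pickle=True)
c=capture("wrist");P=cloud(c);P=P.reshape(-1,3);s=P[(abs(P[:,0]-.637)<.03)&(P[:,1]>.075)&(P[:,1]<.115)&(P[:,2]>.03)&(P[:,2]<.06)]
print("thread",s[:,1].min(),s[s[:,2]>.046].mean(0) if len(s) else 0,len(s))
E
```

```text
time_s: 7.0
position: [0.627, 0.0359, 0.0184]
orientation: [0.001, 0.754, 0.657, 0.001]
force: [-0.5, 0.4, -3.6]
width: 0.0576
gripper_force: 54.5
thread 0.08859204719016353 [0.63576093 0.10309287 0.04904759] 7648
```

```bash
python3 -m handwheel '{"deltas":[{"x":0,"y":0,"z":0.06,"ax":0,"ay":0,"az":0},{"x":0,"y":0,"z":0.04,"ax":0,"ay":0,"az":0},{"x":0,"y":0,"z":0,"ax":0,"ay":0,"az":0}]}'
```

```text
time_s: 7.3
position: [0.627, 0.0361, 0.0163]
orientation: [0.001, 0.754, 0.657, 0.001]
force: [-2.7, -0.4, 4.6]
width: 0.0572
gripper_force: 55.2
```

```bash
python3 -m handwheel '{"deltas":[{"x":0,"y":0,"z":0,"ax":0,"ay":0,"az":0},{"x":0,"y":0,"z":0,"ax":0,"ay":0,"az":0},{"x":0,"y":0,"z":0,"ax":0,"ay":0,"az":0},{"x":0,"y":0,"z":0,"ax":0,"ay":0,"az":0},{"x":0,"y":0,"z":-0.3,"ax":0,"ay":0,"az":0},{"x":0,"y":0,"z":-0.9,"ax":0,"ay":0,"az":0},{"x":0,"y":0,"z":-0.9,"ax":0,"ay":0,"az":0},{"x":0,"y":0,"z":-0.9,"ax":0,"ay":0,"az":0},{"x":0,"y":0,"z":-0.9,"ax":0,"ay":0,"az":0},{"x":0,"y":0,"z":-0.9,"ax":0,"ay":0,"az":0},{"x":0,"y":0,"z":-0.9,"ax":0,"ay":0,"az":0},{"x":0,"y":0,"z":0,"ax":0,"ay":0,"az":0}]}' 78 50
python3 -m handwheel '{"deltas":[{"x":0.31,"y":-0.8,"z":0,"ax":0,"ay":0,"az":0},{"x":0.31,"y":-0.8,"z":0,"ax":0,"ay":0,"az":0},{"x":0.31,"y":-0.8,"z":0,"ax":0,"ay":0,"az":0},{"x":0.31,"y":-0.8,"z":0,"ax":0,"ay":0,"az":0},{"x":0.31,"y":-0.8,"z":0,"ax":0,"ay":0,"az":0},{"x":0.31,"y":-0.8,"z":0,"ax":0,"ay":0,"az":0},{"x":0.31,"y":-0.8,"z":0,"ax":0,"ay":0,"az":0},{"x":0.31,"y":-0.8,"z":0,"ax":0,"ay":0,"az":0},{"x":0.31,"y":-0.8,"z":0,"ax":0,"ay":0,"az":0},{"x":0.31,"y":-0.8,"z":0,"ax":0,"ay":0,"az":0},{"x":0,"y":0,"z":0,"ax":0,"ay":0,"az":0}]}' 62
python3 - <<'E'
from h import *
c,P=wrist("w3",.043,True); go(S["sleeve"],.03)
wrist("",.022)
c=capture("top"); P=cloud(c); g=cv2.cvtColor(c["frame"],6)
n,l,st,ce=cv2.connectedComponentsWithStats(((P[...,2]>.010)&(P[...,2]<.03)&(P[...,0]>.56)&(P[...,0]<.7)&(P[...,1]<.078)&(P[...,1]>-.3)).astype(np.uint8))
for i in range(1,n):
    if st[i,4]>80: print("gear",st[i],ray(c,ce[i],.018))
E
```

```text
time_s: 8.3
position: [0.6294, 0.036, 0.1642]
orientation: [0.004, 0.754, 0.657, 0.004]
force: [0.8, -0.3, 1.4]
width: 0.0781
gripper_force: 0.0
time_s: 9.22
position: [0.4358, 0.1414, 0.1564]
orientation: [-0.001, 0.753, 0.657, -0.001]
force: [0.5, 0.3, -0.5]
width: 0.0615
gripper_force: 0.0
px [602  33  28  46] cen 627.7 233.7 circ [627.3 234. ] 25.3
px [580  35  60 246] cen 633.5 157.4 circ [636.1 165.7] 155.5
px [295 219  49  48] cen 438.5 142.5 circ [438.5 142.5] 35.0
pos [0.4374 0.1408 0.1568] yang -7.79 tilt 0.02 units [-0.05  0.05  5.07] az 0.0 w 0.0621 t 9.27
px [260  33  61  68] cen 436.7 256.4 circ [436.8 256.3] 40.9
px [525 290  76  66] cen 625.3 40.1 circ [625.4  40.3] 60.6
gear [309 215  28  29 439] [[0.62705905 0.0359817 ]]
```

View pics/w3.png

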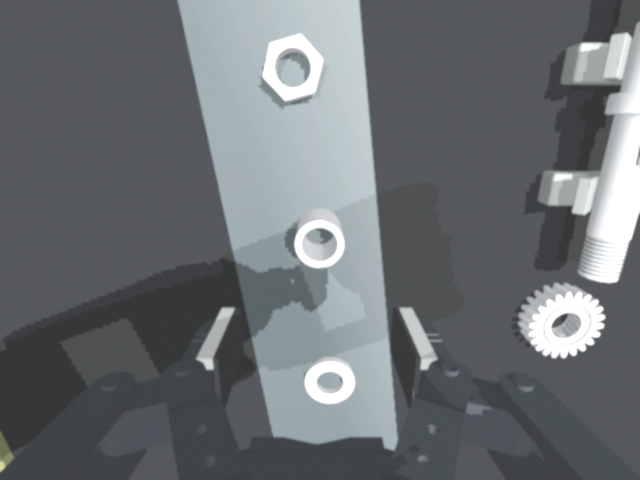

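Wrist view: sleeve (319,243), nut (293,67) and washer (329,381) on the mat, with the gear resting flat off the thread at (560,320). Next I grip the sleeve.

```bash
python3 -m handwheel '{"deltas":[{"x":0,"y":0.04,"z":0.8,"ax":0,"ay":0,"az":0},{"x":0,"y":0,"z":0.9,"ax":0,"ay":0,"az":0},{"x":0,"y":0,"z":0.9,"ax":0,"ay":0,"az":0},{"x":0,"y":0,"z":0.9,"ax":0,"ay":0,"az":0},{"x":0,"y":0,"z":0.9,"ax":0,"ay":0,"az":0},{"x":0,"y":0,"z":0.6,"ax":0,"ay":0,"az":0},{"x":0,"y":0,"z":0.4,"ax":0,"ay":0,"az":0},{"x":0,"y":0,"z":0,"ax":0,"ay":0,"az":0}]}'
python3 -m handwheel '{"deltas":[{"x":0,"y":0,"z":0,"ax":0,"ay":0,"az":0},{"x":0,"y":0,"z":0,"ax":0,"ay":0,"az":0},{"x":0,"y":0,"z":0,"ax":0,"ay":0,"az":0},{"x":0,"y":0,"z":0,"ax":0,"ay":0,"az":0},{"x":0,"y":0,"z":0,"ax":0,"ay":0,"az":0},{"x":0,"y":0,"z":0,"ax":0,"ay":0,"az":0},{"x":0,"y":0,"z":0,"ax":0,"ay":0,"az":0}]}' 25 40
python3 - <<'E'
from h import *
go((.6180,-.0264),.14)
E
```

```text
time_s: 10.03
position: [0.4386, 0.1393, 0.02]
orientation: [-0.001, 0.754, 0.656, -0.002]
force: [-0.8, -0.8, -0.1]
width: 0.0624
gripper_force: 0.0
time_s: 10.62
position: [0.4411, 0.1403, 0.0238]
orientation: [0.001, 0.754, 0.657, 0.001]
force: [0.9, 0.1, 5.4]
width: 0.0332
gripper_force: 40.2
pos [0.4411 0.1403 0.0238] yang -7.9 tilt 0.18 units [-5.63  7.94 -4.63] az -0.02 w 0.0332 t 10.62
```

```bash
python3 -m handwheel '{"deltas":[{"x":0,"y":0,"z":-0.4,"ax":0,"ay":0,"az":0},{"x":0,"y":0,"z":-0.8,"ax":0,"ay":0,"az":0},{"x":0,"y":0,"z":-0.8,"ax":0,"ay":0,"az":0},{"x":0,"y":0,"z":-0.8,"ax":0,"ay":0,"az":0},{"x":-0.23,"y":0.34,"z":-0.2,"ax":0,"ay":0,"az":0},{"x":-0.54,"y":0.76,"z":0,"ax":0,"ay":0,"az":0},{"x":-0.54,"y":0.76,"z":0,"ax":0,"ay":0,"az":0},{"x":-0.54,"y":0.76,"z":0,"ax":0,"ay":0,"az":0},{"x":-0.54,"y":0.76,"z":0,"ax":0,"ay":0,"az":0},{"x":-0.54,"y":0.76,"z":0,"ax":0,"ay":0,"az":0},{"x":-0.54,"y":0.76,"z":0,"ax":0,"ay":0,"az":0},{"x":-0.54,"y":0.76,"z":0,"ax":0,"ay":0,"az":0},{"x":-0.54,"y":0.76,"z":0,"ax":0,"ay":0,"az":0},{"x":-0.54,"y":0.76,"z":0,"ax":0,"ay":0,"az":0},{"x":-0.54,"y":0.76,"z":0,"ax":0,"ay":0,"az":0},{"x":0,"y":0,"z":0,"ax":0,"ay":0,"az":0},{"x":0,"y":0,"z":0,"ax":0,"ay":0,"az":0}]}'
python3 - <<'E'
from h import *
go((.6180,-.0264),.026); c,P=wrist("w4",.018,True)
E
```

```text
time_s: 12.03
position: [0.6169, -0.0277, 0.0962]
orientation: [-0.001, 0.755, 0.656, -0.001]
force: [-0.8, 0.7, -0.7]
width: 0.0331
gripper_force: 40.2
pos [ 0.6169 -0.0277  0.0962] yang -8.0 tilt 0.11 units [0.06 0.04 2.81] az -0.04 w 0.0331 t 12.03
px [264  92 110 113] cen 628.0 37.4 circ [628.1  37.4] 60.1
px [610 121  30 121] cen 798.2 -12.7 circ [801.8  -5.6] 68.9
```

View pics/w4.png

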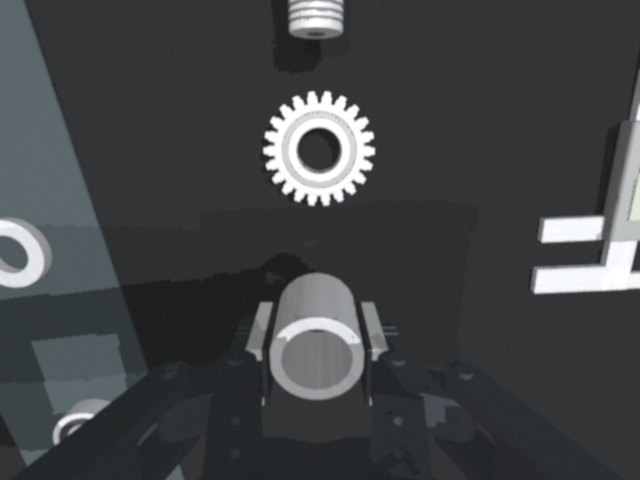

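Wrist view: gear flat at (319,149) in line with the thread, sleeve held upright at (318,340).

```bash
python3 -m handwheel '{"deltas":[{"x":-0.04,"y":0.05,"z":0.5,"ax":0,"ay":0,"az":0},{"x":0,"y":0,"z":0.8,"ax":0,"ay":0,"az":0},{"x":0,"y":0,"z":0.8,"ax":0,"ay":0,"az":0},{"x":0,"y":0,"z":0.5,"ax":0,"ay":0,"az":0},{"x":0,"y":0,"z":0.15,"ax":0,"ay":0,"az":0},{"x":0,"y":0,"z":0.06,"ax":0,"ay":0,"az":0},{"x":0,"y":0,"z":0.03,"ax":0,"ay":0,"az":0},{"x":0,"y":0,"z":0,"ax":0,"ay":0,"az":0},{"x":0,"y":0,"z":0,"ax":0,"ay":0,"az":0}]}'
```

```text
time_s: 12.83
position: [0.6191, -0.0278, 0.0277]
orientation: [0.001, 0.754, 0.657, 0.001]
force: [0.0, -0.1, -0.9]
width: 0.0329
gripper_force: 40.2
```

```bash
python3 -m handwheel '{"deltas":[{"x":0,"y":0,"z":0.1,"ax":0,"ay":0,"az":0},{"x":0,"y":0,"z":0.06,"ax":0,"ay":0,"az":0},{"x":0,"y":0,"z":0.04,"ax":0,"ay":0,"az":0},{"x":0,"y":0,"z":0,"ax":0,"ay":0,"az":0}]}'
```

```text
time_s: 13.17
position: [0.6179, -0.0277, 0.0211]
orientation: [-0.0, 0.754, 0.657, -0.0]
force: [-0.2, 0.3, -0.7]
width: 0.0328
gripper_force: 40.2
```

```bash
python3 -m handwheel '{"deltas":[{"x":0,"y":0,"z":0.04,"ax":0,"ay":0,"az":0},{"x":0,"y":0,"z":0,"ax":0,"ay":0,"az":0}]}'
```

```text
time_s: 13.33
position: [0.6181, -0.0277, 0.0208]
orientation: [-0.0, 0.754, 0.657, -0.0]
force: [-1.8, -0.3, 2.7]
width: 0.0329
gripper_force: 40.5
```

```bash
python3 -m handwheel '{"deltas":[{"x":0,"y":0,"z":0,"ax":0,"ay":0,"az":0},{"x":0,"y":0,"z":0,"ax":0,"ay":0,"az":0},{"x":0,"y":0,"z":0,"ax":0,"ay":0,"az":0},{"x":0,"y":0,"z":0,"ax":0,"ay":0,"az":0},{"x":0,"y":0,"z":-0.3,"ax":0,"ay":0,"az":0},{"x":0,"y":0,"z":-0.9,"ax":0,"ay":0,"az":0},{"x":0,"y":0,"z":-0.9,"ax":0,"ay":0,"az":0},{"x":0,"y":0,"z":-0.9,"ax":0,"ay":0,"az":0},{"x":0,"y":0,"z":-0.9,"ax":0,"ay":0,"az":0},{"x":0,"y":0,"z":-0.9,"ax":0,"ay":0,"az":0},{"x":0,"y":0,"z":-0.6,"ax":0,"ay":0,"az":0},{"x":0,"y":0,"z":0,"ax":0,"ay":0,"az":0}]}' 60
python3 -m handwheel '{"deltas":[{"x":-0.61,"y":-0.73,"z":0,"ax":0,"ay":0,"az":0},{"x":-0.61,"y":-0.73,"z":0,"ax":0,"ay":0,"az":0},{"x":-0.61,"y":-0.73,"z":0,"ax":0,"ay":0,"az":0},{"x":-0.61,"y":-0.73,"z":0,"ax":0,"ay":0,"az":0},{"x":-0.61,"y":-0.73,"z":0,"ax":0,"ay":0,"az":0},{"x":-0.61,"y":-0.73,"z":0,"ax":0,"ay":0,"az":0},{"x":-0.61,"y":-0.73,"z":0,"ax":0,"ay":0,"az":0},{"x":-0.61,"y":-0.73,"z":0,"ax":0,"ay":0,"az":0},{"x":-0.61,"y":-0.73,"z":0,"ax":0,"ay":0,"az":0},{"x":0,"y":0,"z":0,"ax":0,"ay":0,"az":0},{"x":0,"y":0,"z":0,"ax":0,"ay":0,"az":0}]}' 74
python3 - <<'E'
from h import *
go((.4376,-.1416),.018)
wrist("",.018);wrist("",.040)
E
```

```text
time_s: 14.33
position: [0.6208, -0.028, 0.1609]
orientation: [0.003, 0.754, 0.657, 0.003]
force: [0.9, -0.2, 1.2]
width: 0.0599
gripper_force: 0.0
time_s: 15.25
position: [0.4355, -0.1413, 0.1545]
orientation: [-0.0, 0.755, 0.656, -0.0]
force: [0.2, 0.2, -0.1]
width: 0.0738
gripper_force: 0.0
pos [ 0.4355 -0.1413  0.1545] yang -8.01 tilt 0.04 units [-0.    0.09  5.46] az -0.04 w 0.0738 t 15.25
px [284 200  69  68] cen 437.4 -140.7 circ [ 437.6 -140.7] 52.6
px [565   0  67  52] cen 617.0 -29.9 circ [617.5 -27.2] 37.5
```

```bash
python3 -m handwheel '{"deltas":[{"x":0.02,"y":0.08,"z":0.8,"ax":0,"ay":0,"az":0},{"x":0,"y":0,"z":0.9,"ax":0,"ay":0,"az":0},{"x":0,"y":0,"z":0.9,"ax":0,"ay":0,"az":0},{"x":0,"y":0,"z":0.9,"ax":0,"ay":0,"az":0},{"x":0,"y":0,"z":0.9,"ax":0,"ay":0,"az":0},{"x":0,"y":0,"z":0.6,"ax":0,"ay":0,"az":0},{"x":0,"y":0,"z":0.4,"ax":0,"ay":0,"az":0},{"x":0,"y":0,"z":0.1,"ax":0,"ay":0,"az":0},{"x":0,"y":0,"z":0,"ax":0,"ay":0,"az":0}]}'
python3 -m handwheel '{"deltas":[{"x":0,"y":0,"z":0,"ax":0,"ay":0,"az":0},{"x":0,"y":0,"z":0,"ax":0,"ay":0,"az":0},{"x":0,"y":0,"z":0,"ax":0,"ay":0,"az":0},{"x":0,"y":0,"z":0,"ax":0,"ay":0,"az":0},{"x":0,"y":0,"z":0,"ax":0,"ay":0,"az":0},{"x":0,"y":0,"z":0,"ax":0,"ay":0,"az":0},{"x":0,"y":0,"z":0,"ax":0,"ay":0,"az":0}]}' 40 40
python3 - <<'E'
from h import *
go((.6098,-.0915),.12)
E
```

```text
time_s: 16.1
position: [0.4386, -0.1404, 0.0172]
orientation: [-0.001, 0.754, 0.657, -0.0]
force: [-0.4, 0.3, 0.1]
width: 0.074
gripper_force: 0.0
time_s: 16.68
position: [0.4399, -0.1414, 0.0195]
orientation: [0.001, 0.754, 0.657, 0.001]
force: [-1.0, 0.2, 6.3]
width: 0.0497
gripper_force: 41.6
pos [ 0.4399 -0.1414  0.0195] yang -7.91 tilt 0.17 units [ 2.91  6.47 -4.  ] az -0.02 w 0.0497 t 16.68
```

```bash
python3 -m handwheel '{"deltas":[{"x":0,"y":0,"z":-0.4,"ax":0,"ay":0,"az":0},{"x":0,"y":0,"z":-0.8,"ax":0,"ay":0,"az":0},{"x":0,"y":0,"z":-0.8,"ax":0,"ay":0,"az":0},{"x":0,"y":0,"z":-0.8,"ax":0,"ay":0,"az":0},{"x":0.13,"y":0.36,"z":-0.4,"ax":0,"ay":0,"az":0},{"x":0.35,"y":0.76,"z":0,"ax":0,"ay":0,"az":0},{"x":0.35,"y":0.76,"z":0,"ax":0,"ay":0,"az":0},{"x":0.35,"y":0.76,"z":0,"ax":0,"ay":0,"az":0},{"x":0.35,"y":0.76,"z":0,"ax":0,"ay":0,"az":0},{"x":0.35,"y":0.76,"z":0,"ax":0,"ay":0,"az":0},{"x":0.35,"y":0.76,"z":0,"ax":0,"ay":0,"az":0},{"x":0.35,"y":0.76,"z":0,"ax":0,"ay":0,"az":0},{"x":0.35,"y":0.76,"z":0,"ax":0,"ay":0,"az":0},{"x":0,"y":0,"z":0,"ax":0,"ay":0,"az":0},{"x":0,"y":0,"z":0,"ax":0,"ay":0,"az":0}]}'
python3 - <<'E'
from h import *
c,P=wrist("w5",.040,True);go((.6095,-.091),.026)
E
```

```text
time_s: 17.93
position: [0.6087, -0.0899, 0.0974]
orientation: [-0.0, 0.754, 0.657, -0.0]
force: [-0.3, 0.5, -1.4]
width: 0.0499
gripper_force: 42.0
px [284 122  69  70] cen 619.1 -26.7 circ [619.1 -26.7] 33.9
pos [ 0.6079 -0.0901  0.0972] yang -7.87 tilt 0.08 units [-0.03  0.07  2.85] az -0.01 w 0.0499 t 17.98
```

View pics/w5.png

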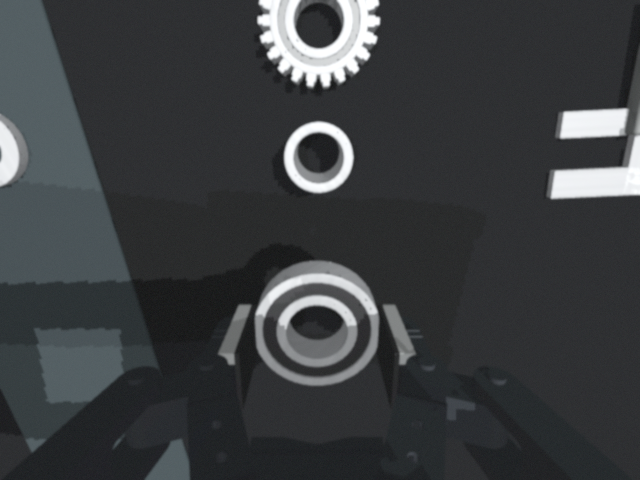

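Wrist view: sleeve standing at (318,157) in line with the gear, bearing held at (317,322).

```bash
python3 -m handwheel '{"deltas":[{"x":-0.02,"y":0.05,"z":0.5,"ax":0,"ay":0,"az":0},{"x":0,"y":0,"z":0.8,"ax":0,"ay":0,"az":0},{"x":0,"y":0,"z":0.8,"ax":0,"ay":0,"az":0},{"x":0,"y":0,"z":0.6,"ax":0,"ay":0,"az":0},{"x":0,"y":0,"z":0.3,"ax":0,"ay":0,"az":0},{"x":0,"y":0,"z":0.1,"ax":0,"ay":0,"az":0},{"x":0,"y":0,"z":0.04,"ax":0,"ay":0,"az":0},{"x":0,"y":0,"z":0.0,"ax":0,"ay":0,"az":0},{"x":0,"y":0,"z":0,"ax":0,"ay":0,"az":0}]}'
```

```text
time_s: 18.73
position: [0.6101, -0.0914, 0.0206]
orientation: [0.001, 0.754, 0.657, 0.001]
force: [1.0, 0.4, -0.2]
width: 0.0499
gripper_force: 42.0
```

```bash
python3 -m handwheel '{"deltas":[{"x":0,"y":0,"z":0.04,"ax":0,"ay":0,"az":0},{"x":0,"y":0,"z":0,"ax":0,"ay":0,"az":0}]}'
```

```text
time_s: 18.9
position: [0.6098, -0.0912, 0.0192]
orientation: [0.001, 0.754, 0.657, 0.0]
force: [-0.3, -0.3, -1.9]
width: 0.0496
gripper_force: 42.0
```

```bash
python3 -m handwheel '{"deltas":[{"x":0,"y":0,"z":0.06,"ax":0,"ay":0,"az":0},{"x":0,"y":0,"z":0.03,"ax":0,"ay":0,"az":0},{"x":0,"y":0,"z":0,"ax":0,"ay":0,"az":0}]}'
```

```text
time_s: 19.15
position: [0.6096, -0.0912, 0.0166]
orientation: [0.0, 0.754, 0.657, 0.0]
force: [-0.9, 0.2, 1.9]
width: 0.0495
gripper_force: 42.3
```

```bash
python3 -m handwheel '{"deltas":[{"x":0,"y":0,"z":0.03,"ax":0,"ay":0,"az":0},{"x":0,"y":0,"z":0,"ax":0,"ay":0,"az":0}]}'
```

```text
time_s: 19.32
position: [0.6096, -0.0912, 0.0166]
orientation: [0.0, 0.754, 0.657, 0.0]
force: [-3.9, 1.4, 6.1]
width: 0.05
gripper_force: 42.8
```

```bash
python3 -m handwheel '{"deltas":[{"x":0,"y":0,"z":0,"ax":0,"ay":0,"az":0},{"x":0,"y":0,"z":0,"ax":0,"ay":0,"az":0},{"x":0,"y":0,"z":0,"ax":0,"ay":0,"az":0},{"x":0,"y":0,"z":0,"ax":0,"ay":0,"az":0},{"x":0,"y":0,"z":-0.3,"ax":0,"ay":0,"az":0},{"x":0,"y":0,"z":-0.9,"ax":0,"ay":0,"az":0},{"x":0,"y":0,"z":-0.9,"ax":0,"ay":0,"az":0},{"x":0,"y":0,"z":-0.9,"ax":0,"ay":0,"az":0},{"x":0,"y":0,"z":-0.9,"ax":0,"ay":0,"az":0},{"x":0,"y":0,"z":-0.9,"ax":0,"ay":0,"az":0},{"x":0,"y":0,"z":-0.7,"ax":0,"ay":0,"az":0},{"x":0,"y":0,"z":0,"ax":0,"ay":0,"az":0}]}' 74
python3 -m handwheel '{"deltas":[{"x":0.27,"y":-0.76,"z":0,"ax":0,"ay":0,"az":0},{"x":0.27,"y":-0.76,"z":0,"ax":0,"ay":0,"az":0},{"x":0.27,"y":-0.76,"z":0,"ax":0,"ay":0,"az":0},{"x":0.27,"y":-0.76,"z":0,"ax":0,"ay":0,"az":0},{"x":0.27,"y":-0.76,"z":0,"ax":0,"ay":0,"az":0},{"x":0.27,"y":-0.76,"z":0,"ax":0,"ay":0,"az":0},{"x":0.27,"y":-0.76,"z":0,"ax":0,"ay":0,"az":0},{"x":0.27,"y":-0.76,"z":0,"ax":0,"ay":0,"az":0},{"x":0.27,"y":-0.76,"z":0,"ax":0,"ay":0,"az":0},{"x":0.27,"y":-0.76,"z":0,"ax":0,"ay":0,"az":0},{"x":0,"y":0,"z":0,"ax":0,"ay":0,"az":0},{"x":0,"y":0,"z":0,"ax":0,"ay":0,"az":0}]}' 60
python3 - <<'E'
from h import *
go((.4292,.0012),.018)
wrist("",.011);wrist("",.015)
E
```

```text
time_s: 20.32
position: [0.6121, -0.0918, 0.1586]
orientation: [0.004, 0.754, 0.657, 0.003]
force: [0.8, 0.6, 1.3]
width: 0.0741
gripper_force: 0.0
time_s: 21.32
position: [0.4295, 0.0022, 0.1519]
orientation: [-0.0, 0.754, 0.657, -0.0]
force: [0.3, -0.1, -0.0]
width: 0.0598
gripper_force: 0.0
pos [0.4295 0.0022 0.1519] yang -7.86 tilt 0.03 units [-0.04 -0.    5.36] az -0.01 w 0.0598 t 21.32
px [538 105  57  85] cen 611.9 41.7 circ [622.4  38.9] 58.3
px [286 204  58  57] cen 429.1 2.8 circ [429.2   2.9] 44.8
px [515 282  72  62] cen 610.6 -91.7 circ [610.6 -91.6] 59.8
px [541 104  96  89] cen 628.1 37.4 circ [627.8  37.5] 66.5
px [285 205  58  56] cen 429.3 3.5 circ [429.3   3.5] 43.4
px [516 283  69  61] cen 609.1 -90.2 circ [608.8 -90.1] 56.7
```

```bash
python3 -m handwheel '{"deltas":[{"x":0,"y":0,"z":0.8,"ax":0,"ay":0,"az":0},{"x":0,"y":0,"z":0.9,"ax":0,"ay":0,"az":0},{"x":0,"y":0,"z":0.9,"ax":0,"ay":0,"az":0},{"x":0,"y":0,"z":0.9,"ax":0,"ay":0,"az":0},{"x":0,"y":0,"z":0.9,"ax":0,"ay":0,"az":0},{"x":0,"y":0,"z":0.6,"ax":0,"ay":0,"az":0},{"x":0,"y":0,"z":0.3,"ax":0,"ay":0,"az":0},{"x":0,"y":0,"z":0.1,"ax":0,"ay":0,"az":0},{"x":0,"y":0,"z":0.08,"ax":0,"ay":0,"az":0},{"x":0,"y":0,"z":0,"ax":0,"ay":0,"az":0},{"x":0,"y":0,"z":0,"ax":0,"ay":0,"az":0}]}'
python3 - <<'E'
from h import *
go((.4292,.002),.0145);c=capture("side");f=c["frame"]
cv2.imwrite("pics/s1.png",cv2.resize(f[200:320,180:320,::-1],None,fx=5,fy=5,interpolation=2))
E
```

```text
time_s: 22.33
position: [0.4314, 0.0017, 0.0169]
orientation: [0.001, 0.754, 0.657, 0.001]
force: [-0.2, 0.6, -0.1]
width: 0.0602
gripper_force: 0.0
pos [0.4314 0.0017 0.0169] yang -7.9 tilt 0.12 units [ 0.   -0.09  0.1 ] az -0.02 w 0.0602 t 22.33
```

View pics/s1.png

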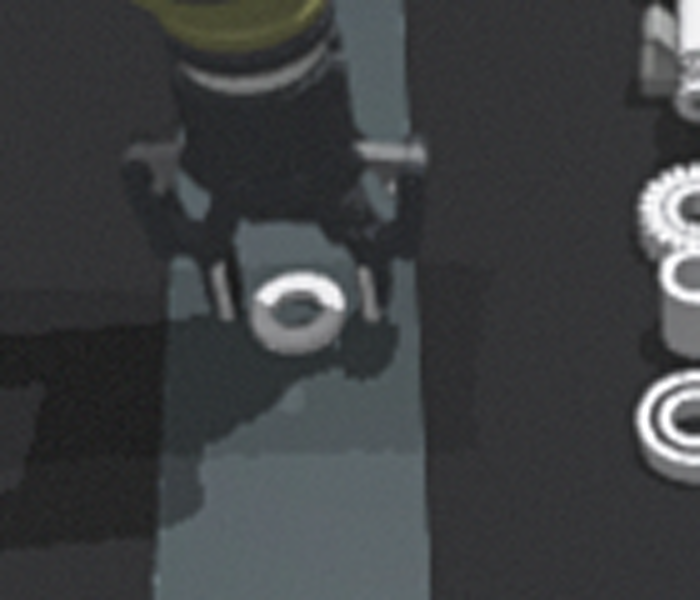

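The side crop shows the washer at (300,312) between the open pads at (220,290) and (370,290), centred. I go a little lower and close.

```bash
python3 -m handwheel '{"deltas":[{"x":0,"y":-0.04,"z":0.06,"ax":0,"ay":0,"az":0},{"x":0,"y":0,"z":0.04,"ax":0,"ay":0,"az":0},{"x":0,"y":0,"z":0,"ax":0,"ay":0,"az":0},{"x":0,"y":0,"z":0,"ax":0,"ay":0,"az":0}]}'
python3 -m handwheel '{"deltas":[{"x":0,"y":0,"z":0,"ax":0,"ay":0,"az":0},{"x":0,"y":0,"z":0,"ax":0,"ay":0,"az":0},{"x":0,"y":0,"z":0,"ax":0,"ay":0,"az":0},{"x":0,"y":0,"z":0,"ax":0,"ay":0,"az":0},{"x":0,"y":0,"z":0,"ax":0,"ay":0,"az":0},{"x":0,"y":0,"z":0,"ax":0,"ay":0,"az":0},{"x":0,"y":0,"z":0,"ax":0,"ay":0,"az":0}]}' 35 40
python3 - <<'E'
from h import *
go((.6,-.1575),.1)
E
```

```text
time_s: 22.72
position: [0.4294, 0.002, 0.0134]
orientation: [0.0, 0.754, 0.657, 0.0]
force: [0.0, 0.6, 1.3]
width: 0.0601
gripper_force: 0.0
time_s: 23.3
position: [0.4297, 0.002, 0.0138]
orientation: [0.0, 0.754, 0.657, 0.0]
force: [-2.7, 1.2, 5.5]
width: 0.0415
gripper_force: 40.2
pos [0.4297 0.002  0.0138] yang -7.9 tilt 0.02 units [-5.38  7.63 -3.45] az -0.02 w 0.0415 t 23.3
```

```bash
python3 -m handwheel '{"deltas":[{"x":0,"y":0,"z":-0.4,"ax":0,"ay":0,"az":0},{"x":0,"y":0,"z":-0.8,"ax":0,"ay":0,"az":0},{"x":0,"y":0,"z":-0.8,"ax":0,"ay":0,"az":0},{"x":0,"y":0,"z":-0.8,"ax":0,"ay":0,"az":0},{"x":-0.21,"y":0.33,"z":-0.4,"ax":0,"ay":0,"az":0},{"x":-0.52,"y":0.73,"z":0,"ax":0,"ay":0,"az":0},{"x":-0.52,"y":0.73,"z":0,"ax":0,"ay":0,"az":0},{"x":-0.52,"y":0.73,"z":0,"ax":0,"ay":0,"az":0},{"x":-0.52,"y":0.73,"z":0,"ax":0,"ay":0,"az":0},{"x":-0.52,"y":0.73,"z":0,"ax":0,"ay":0,"az":0},{"x":-0.52,"y":0.73,"z":0,"ax":0,"ay":0,"az":0},{"x":-0.52,"y":0.73,"z":0,"ax":0,"ay":0,"az":0},{"x":-0.52,"y":0.73,"z":0,"ax":0,"ay":0,"az":0},{"x":-0.52,"y":0.73,"z":0,"ax":0,"ay":0,"az":0},{"x":-0.52,"y":0.73,"z":0,"ax":0,"ay":0,"az":0},{"x":0,"y":0,"z":0,"ax":0,"ay":0,"az":0},{"x":0,"y":0,"z":0,"ax":0,"ay":0,"az":0}]}'
python3 - <<'E'
from h import *
c,P=wrist("w6",.015,True);go((.6002,-.1584),.014)
E
```

```text
time_s: 24.72
position: [0.6001, -0.1593, 0.0926]
orientation: [-0.0, 0.755, 0.656, -0.0]
force: [-0.7, 0.6, -0.5]
width: 0.0418
gripper_force: 40.7
px [269  95  96  99] cen 610.6 -91.6 circ [610.6 -91.6] 51.8
pos [ 0.5994 -0.1585  0.0925] yang -7.94 tilt 0.08 units [0.01 0.03 3.14] az -0.03 w 0.0414 t 24.77
```

View pics/w6.png

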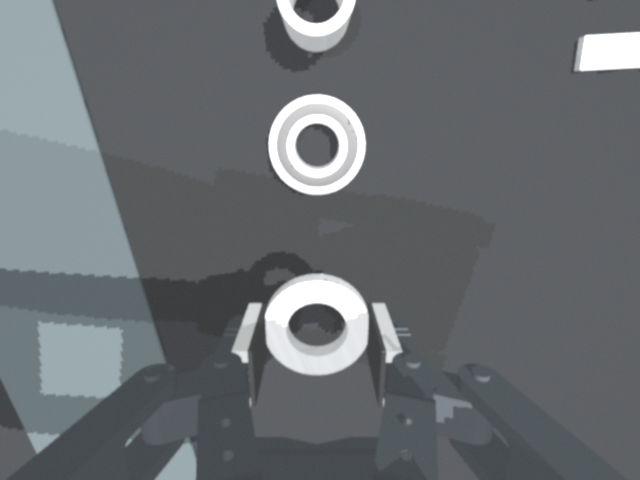

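Wrist view: bearing flat at (317,145) and washer held at (317,324), in line.

```bash
python3 -m handwheel '{"deltas":[{"x":0,"y":0.04,"z":0.5,"ax":0,"ay":0,"az":0},{"x":0,"y":0,"z":0.8,"ax":0,"ay":0,"az":0},{"x":0,"y":0,"z":0.8,"ax":0,"ay":0,"az":0},{"x":0,"y":0,"z":0.6,"ax":0,"ay":0,"az":0},{"x":0,"y":0,"z":0.3,"ax":0,"ay":0,"az":0},{"x":0,"y":0,"z":0.1,"ax":0,"ay":0,"az":0},{"x":0,"y":0,"z":0.0,"ax":0,"ay":0,"az":0},{"x":0,"y":0,"z":0,"ax":0,"ay":0,"az":0},{"x":0,"y":0,"z":0,"ax":0,"ay":0,"az":0}]}'
```

```text
time_s: 25.52
position: [0.6016, -0.1586, 0.0171]
orientation: [0.001, 0.754, 0.657, 0.001]
force: [0.1, 0.9, -0.8]
width: 0.0419
gripper_force: 40.7
```

```bash
python3 -m handwheel '{"deltas":[{"x":0,"y":0,"z":0.06,"ax":0,"ay":0,"az":0},{"x":0,"y":0,"z":0.02,"ax":0,"ay":0,"az":0},{"x":0,"y":0,"z":0,"ax":0,"ay":0,"az":0}]}'
```

```text
time_s: 25.77
position: [0.6009, -0.1584, 0.0142]
orientation: [0.0, 0.754, 0.657, 0.0]
force: [0.0, -0.7, -0.9]
width: 0.0415
gripper_force: 40.7
```

```bash
python3 -m handwheel '{"deltas":[{"x":0,"y":0,"z":0.06,"ax":0,"ay":0,"az":0},{"x":0,"y":0,"z":0.03,"ax":0,"ay":0,"az":0},{"x":0,"y":0,"z":0,"ax":0,"ay":0,"az":0}]}'
```

```text
time_s: 26.02
position: [0.6005, -0.1583, 0.0113]
orientation: [-0.0, 0.754, 0.657, -0.0]
force: [0.2, 0.2, -0.1]
width: 0.0415
gripper_force: 40.7
```

```bash
python3 -m handwheel '{"deltas":[{"x":0,"y":0,"z":0.03,"ax":0,"ay":0,"az":0},{"x":0,"y":0,"z":0,"ax":0,"ay":0,"az":0}]}'
```

```text
time_s: 26.18
position: [0.6007, -0.1583, 0.0109]
orientation: [-0.0, 0.754, 0.657, -0.0]
force: [-0.3, 0.1, 0.7]
width: 0.042
gripper_force: 40.9
```

```bash
python3 -m handwheel '{"deltas":[{"x":0,"y":0,"z":0,"ax":0,"ay":0,"az":0},{"x":0,"y":0,"z":0,"ax":0,"ay":0,"az":0},{"x":0,"y":0,"z":0,"ax":0,"ay":0,"az":0},{"x":0,"y":0,"z":0,"ax":0,"ay":0,"az":0},{"x":0,"y":0,"z":-0.3,"ax":0,"ay":0,"az":0},{"x":0,"y":0,"z":-0.9,"ax":0,"ay":0,"az":0},{"x":0,"y":0,"z":-0.9,"ax":0,"ay":0,"az":0},{"x":0,"y":0,"z":-0.9,"ax":0,"ay":0,"az":0},{"x":0,"y":0,"z":-0.9,"ax":0,"ay":0,"az":0},{"x":0,"y":0,"z":-0.9,"ax":0,"ay":0,"az":0},{"x":0,"y":0,"z":-0.9,"ax":0,"ay":0,"az":0},{"x":0,"y":0,"z":0,"ax":0,"ay":0,"az":0}]}' 64
python3 -m handwheel '{"deltas":[{"x":0.86,"y":-0.49,"z":0,"ax":0,"ay":0,"az":0},{"x":0.86,"y":-0.49,"z":0,"ax":0,"ay":0,"az":0},{"x":0.86,"y":-0.49,"z":0,"ax":0,"ay":0,"az":0},{"x":0.86,"y":-0.49,"z":0,"ax":0,"ay":0,"az":0},{"x":0.86,"y":-0.49,"z":0,"ax":0,"ay":0,"az":0},{"x":0.86,"y":-0.49,"z":0,"ax":0,"ay":0,"az":0},{"x":0.86,"y":-0.49,"z":0,"ax":0,"ay":0,"az":0},{"x":0.86,"y":-0.49,"z":0,"ax":0,"ay":0,"az":0},{"x":0.86,"y":-0.49,"z":0,"ax":0,"ay":0,"az":0},{"x":0.86,"y":-0.49,"z":0,"ax":0,"ay":0,"az":0},{"x":0.86,"y":-0.49,"z":0,"ax":0,"ay":0,"az":0},{"x":0.86,"y":-0.49,"z":0,"ax":0,"ay":0,"az":0},{"x":0.86,"y":-0.49,"z":0,"ax":0,"ay":0,"az":0},{"x":0.86,"y":-0.49,"z":0,"ax":0,"ay":0,"az":0},{"x":0.86,"y":-0.49,"z":0,"ax":0,"ay":0,"az":0},{"x":0.86,"y":-0.49,"z":0,"ax":0,"ay":0,"az":0},{"x":0.86,"y":-0.49,"z":0,"ax":0,"ay":0,"az":0},{"x":0.86,"y":-0.49,"z":0,"ax":0,"ay":0,"az":0},{"x":0,"y":0,"z":0,"ax":0,"ay":0,"az":0},{"x":0,"y":0,"z":0,"ax":0,"ay":0,"az":0}]}'
python3 - <<'E'
from h import *
go((.4368,.2558),.018)
c,P=wrist("w7",.022,True)
m=((P[...,2]>.017)&(P[...,2]<.028)&(abs(P[...,0]-.437)<.035)&(abs(P[...,1]-.256)<.035)).astype(np.uint8)
h=cv2.convexHull(max(cv2.findContours(m,0,1)[0],key=cv2.contourArea))[:,0]
W=ray(c,h.astype(float),.022); M=cv2.moments(W.astype(np.float32)*1000); ce=np.array([M["m10"],M["m01"]])/M["m00"]/1000
a=np.radians(np.arange(0,180,1.)); wd=[np.ptp(W@[np.cos(t),np.sin(t)]) for t in a]
w3=np.array(wd[:60])+np.array(wd[60:120])+np.array(wd[120:])
print("cen",ce,"flat normals at",w3.argmin(),"+60k; width",w3.min()/3,w3.max()/3)
E
```

```text
time_s: 27.18
position: [0.6038, -0.1594, 0.1603]
orientation: [0.005, 0.754, 0.657, 0.003]
force: [0.6, -0.3, 0.4]
width: 0.064
gripper_force: 0.0
time_s: 28.85
position: [0.4348, 0.256, 0.153]
orientation: [0.0, 0.753, 0.658, -0.0]
force: [-0.0, 0.6, 0.6]
width: 0.0638
gripper_force: 0.0
pos [0.4348 0.256  0.153 ] yang -7.76 tilt 0.03 units [0.01 0.08 5.4 ] az 0.01 w 0.0638 t 28.85
px [291 208  54  54] cen 436.6 257.6 circ [435.9 257.7] 41.7
cen [0.43664046 0.25757713] flat normals at 37 +60k; width 0.036394411647290174 0.04102208939885194
```

View pics/w7.png

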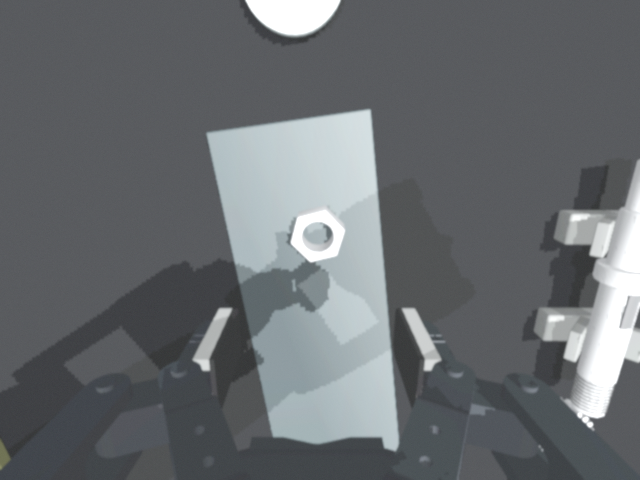

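Wrist view: nut at (318,236), dish at (293,10), shaft to the right. Its flat normals are at -23°, so I turn 15° and grip.

```bash
python3 -m handwheel '{"deltas":[{"x":0.03,"y":0.06,"z":0.8,"ax":0,"ay":0,"az":0},{"x":0,"y":0,"z":0.7,"ax":0,"ay":0,"az":0.76},{"x":0,"y":0,"z":0.7,"ax":0,"ay":0,"az":0.76},{"x":0,"y":0,"z":0.7,"ax":0,"ay":0,"az":0.76},{"x":0,"y":0,"z":0.7,"ax":0,"ay":0,"az":0.76},{"x":0,"y":0,"z":0.8,"ax":0,"ay":0,"az":0},{"x":0,"y":0,"z":0.6,"ax":0,"ay":0,"az":0},{"x":0,"y":0,"z":0.3,"ax":0,"ay":0,"az":0},{"x":0,"y":0,"z":0.1,"ax":0,"ay":0,"az":0},{"x":0,"y":0,"z":0,"ax":0,"ay":0,"az":0},{"x":0,"y":0,"z":0,"ax":0,"ay":0,"az":0}]}' 60
python3 -m handwheel '{"deltas":[{"x":0,"y":0,"z":0,"ax":0,"ay":0,"az":0},{"x":0,"y":0,"z":0,"ax":0,"ay":0,"az":0},{"x":0,"y":0,"z":0,"ax":0,"ay":0,"az":0},{"x":0,"y":0,"z":0,"ax":0,"ay":0,"az":0},{"x":0,"y":0,"z":0,"ax":0,"ay":0,"az":0},{"x":0,"y":0,"z":0,"ax":0,"ay":0,"az":0},{"x":0,"y":0,"z":0,"ax":0,"ay":0,"az":0}]}' 28 40
python3 - <<'E'
from h import *
go((.6,-.1585),.1)
E
```

```text
time_s: 29.82
position: [0.4379, 0.2558, 0.0192]
orientation: [0.0, 0.835, 0.551, 0.001]
force: [-0.2, -0.7, 0.8]
width: 0.0598
gripper_force: 0.0
time_s: 30.4
position: [0.4382, 0.2563, 0.0197]
orientation: [0.0, 0.834, 0.551, 0.001]
force: [-0.4, -1.8, 6.0]
width: 0.0347
gripper_force: 41.7
pos [0.4382 0.2563 0.0197] yang -23.1 tilt 0.14 units [-12.72  12.47  -3.21] az -3.06 w 0.0347 t 30.4
```

```bash
python3 -m handwheel '{"deltas":[{"x":0,"y":0,"z":-0.4,"ax":0,"ay":0,"az":0},{"x":0,"y":0,"z":-0.8,"ax":0,"ay":0,"az":0},{"x":0,"y":0,"z":-0.8,"ax":0,"ay":0,"az":-0.76},{"x":0,"y":0,"z":-0.8,"ax":0,"ay":0,"az":-0.76},{"x":0,"y":0,"z":-0.8,"ax":0,"ay":0,"az":-0.76},{"x":0,"y":0,"z":-0.2,"ax":0,"ay":0,"az":-0.76},{"x":0,"y":0,"z":0,"ax":0,"ay":0,"az":0},{"x":0,"y":0,"z":0,"ax":0,"ay":0,"az":0}]}'
python3 - <<'E'
from h import *
c=capture("top");save(c,"top1");P=cloud(c);g=cv2.cvtColor(c["frame"],cv2.COLOR_RGB2GRAY)
for k,zt in dict(gear=.018,sleeve=.04,bearing=.015,washer=.008).items():
    t=np.array(T[k]); R=(np.hypot(P[...,0]-t[0],P[...,1]-t[1])<.034)
    m=(R&(P[...,2]>zt*.55)&(g>110)&(P[...,2]<zt+.006)).astype(np.uint8)
    n,l,st,ce=cv2.connectedComponentsWithStats(m); i=1+st[1:,4].argmax()
    h=cv2.convexHull(np.argwhere(l==i)[:,::-1].astype(np.int32))[:,0]
    W=ray(c,h.astype(float),zt).astype(np.float32)*1000;M=cv2.moments(W);p=np.array([M["m10"],M["m01"]])/M["m00"]
    q=p/1000-[.634,.0892]; print(k,p.round(1),"circ",cv2.minEnclosingCircle(W),"shaft x,y",round(q@[-.1365,-.9906],4),round(q@[.9906,-.1365],4))
go((.6,-.1585),.1)
E
```

```text
time_s: 31.07
position: [0.4369, 0.2558, 0.1135]
orientation: [0.0, 0.755, 0.656, 0.0]
force: [0.9, -0.5, -1.0]
width: 0.0349
gripper_force: 40.9
gear [627.1  36.5] circ ((627.154052734375, 36.27602767944336), 29.949060440063477) shaft x,y 0.0532 0.0004
sleeve [617.8 -27.5] circ ((617.7733154296875, -27.20037841796875), 17.49009895324707) shaft x,y 0.1178 -0.0001
bearing [609.4 -92.7] circ ((608.973388671875, -92.51644134521484), 26.308338165283203) shaft x,y 0.1835 0.0004
washer [ 600.7 -159.2] circ ((600.5023193359375, -159.31398010253906), 21.953975677490234) shaft x,y 0.2506 0.0009
pos [0.4363 0.2555 0.1126] yang -7.99 tilt 0.09 units [-15.49   8.78   0.5 ] az -0.04 w 0.0345 t 31.12
```

View pics/top1.png

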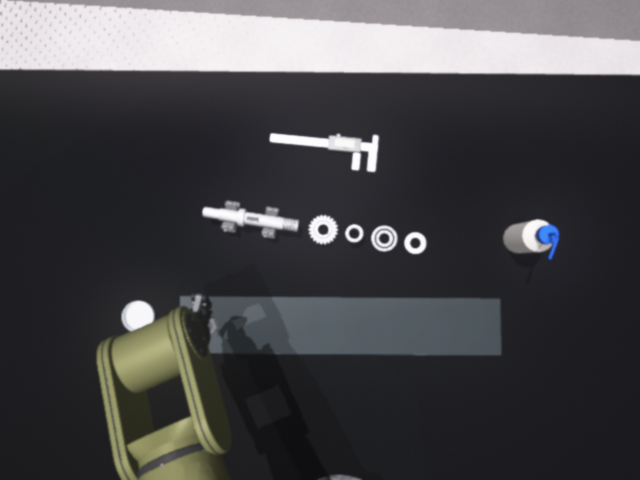

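The top view shows gear (323,230), sleeve (354,233), bearing (384,238) and washer (415,243) in line, with the bystanders unmoved. Now the nut goes onto the washer.

```bash
python3 -m handwheel '{"deltas":[{"x":-0.4,"y":0.25,"z":0,"ax":0,"ay":0,"az":0},{"x":-0.86,"y":0.48,"z":0,"ax":0,"ay":0,"az":0},{"x":-0.86,"y":0.48,"z":0,"ax":0,"ay":0,"az":0},{"x":-0.86,"y":0.48,"z":0,"ax":0,"ay":0,"az":0},{"x":-0.86,"y":0.48,"z":0,"ax":0,"ay":0,"az":0},{"x":-0.86,"y":0.48,"z":0,"ax":0,"ay":0,"az":0},{"x":-0.86,"y":0.48,"z":0,"ax":0,"ay":0,"az":0},{"x":-0.86,"y":0.48,"z":0,"ax":0,"ay":0,"az":0},{"x":-0.86,"y":0.48,"z":0,"ax":0,"ay":0,"az":0},{"x":-0.86,"y":0.48,"z":0,"ax":0,"ay":0,"az":0},{"x":-0.86,"y":0.48,"z":0,"ax":0,"ay":0,"az":0},{"x":-0.86,"y":0.48,"z":0,"ax":0,"ay":0,"az":0},{"x":-0.86,"y":0.48,"z":0,"ax":0,"ay":0,"az":0},{"x":-0.86,"y":0.48,"z":0,"ax":0,"ay":0,"az":0},{"x":-0.86,"y":0.48,"z":0,"ax":0,"ay":0,"az":0},{"x":-0.86,"y":0.48,"z":0,"ax":0,"ay":0,"az":0},{"x":-0.86,"y":0.48,"z":0,"ax":0,"ay":0,"az":0},{"x":-0.86,"y":0.48,"z":0,"ax":0,"ay":0,"az":0},{"x":-0.5,"y":0.3,"z":0,"ax":0,"ay":0,"az":0},{"x":0,"y":0,"z":0,"ax":0,"ay":0,"az":0}]}'
python3 -m handwheel '{"deltas":[{"x":0,"y":0,"z":0.3,"ax":0,"ay":0,"az":0},{"x":0,"y":0,"z":0.5,"ax":0,"ay":0,"az":0},{"x":0,"y":0,"z":0.5,"ax":0,"ay":0,"az":0},{"x":0,"y":0,"z":0.4,"ax":0,"ay":0,"az":0},{"x":0,"y":0,"z":0.2,"ax":0,"ay":0,"az":0},{"x":0,"y":0,"z":0,"ax":0,"ay":0,"az":0},{"x":0,"y":0,"z":0,"ax":0,"ay":0,"az":0},{"x":0,"y":0,"z":0,"ax":0,"ay":0,"az":0}]}'
python3 - <<'E'
from h import *
go((.6005,-.159),.026)
E
```

```text
time_s: 32.78
position: [0.5995, -0.1613, 0.1124]
orientation: [-0.0, 0.755, 0.655, -0.0]
force: [-0.3, 1.3, -1.1]
width: 0.0351
gripper_force: 40.9
time_s: 33.45
position: [0.5999, -0.1583, 0.0663]
orientation: [0.0, 0.754, 0.657, 0.0]
force: [0.1, -0.4, -1.6]
width: 0.0348
gripper_force: 40.9
pos [ 0.5999 -0.1583  0.0663] yang -7.88 tilt 0.05 units [-0.02  0.03  1.61] az -0.02 w 0.0348 t 33.45
```

```bash
python3 -m handwheel '{"deltas":[{"x":-0.02,"y":0.03,"z":0.3,"ax":0,"ay":0,"az":0},{"x":0,"y":0,"z":0.5,"ax":0,"ay":0,"az":0},{"x":0,"y":0,"z":0.4,"ax":0,"ay":0,"az":0},{"x":0,"y":0,"z":0.2,"ax":0,"ay":0,"az":0},{"x":0,"y":0,"z":0.1,"ax":0,"ay":0,"az":0},{"x":0,"y":0,"z":0,"ax":0,"ay":0,"az":0},{"x":0,"y":0,"z":0,"ax":0,"ay":0,"az":0},{"x":0,"y":0,"z":0,"ax":0,"ay":0,"az":0}]}'
```

```text
time_s: 34.12
position: [0.6005, -0.1592, 0.0288]
orientation: [0.0, 0.754, 0.657, 0.0]
force: [0.7, -0.6, -0.5]
width: 0.0348
gripper_force: 40.9
```

```bash
python3 -m handwheel '{"deltas":[{"x":0,"y":0,"z":0.06,"ax":0,"ay":0,"az":0},{"x":0,"y":0,"z":0.03,"ax":0,"ay":0,"az":0},{"x":0,"y":0,"z":0,"ax":0,"ay":0,"az":0},{"x":0,"y":0,"z":0,"ax":0,"ay":0,"az":0}]}'
```

```text
time_s: 34.45
position: [0.6001, -0.159, 0.0262]
orientation: [0.0, 0.754, 0.657, 0.0]
force: [-0.6, -1.1, -1.0]
width: 0.0349
gripper_force: 40.9
```

```bash
python3 -m handwheel '{"deltas":[{"x":0,"y":0,"z":0.04,"ax":0,"ay":0,"az":0},{"x":0,"y":0,"z":0.03,"ax":0,"ay":0,"az":0},{"x":0,"y":0,"z":0,"ax":0,"ay":0,"az":0},{"x":0,"y":0,"z":0,"ax":0,"ay":0,"az":0}]}'
```

```text
time_s: 34.78
position: [0.6003, -0.1591, 0.0248]
orientation: [0.0, 0.754, 0.657, 0.0]
force: [-1.3, 0.7, 1.5]
width: 0.0347
gripper_force: 41.2
```

```bash
python3 -m handwheel '{"deltas":[{"x":0,"y":0,"z":0,"ax":0,"ay":0,"az":0},{"x":0,"y":0,"z":0,"ax":0,"ay":0,"az":0},{"x":0,"y":0,"z":0,"ax":0,"ay":0,"az":0},{"x":0,"y":0,"z":0,"ax":0,"ay":0,"az":0},{"x":0,"y":0,"z":-0.3,"ax":0,"ay":0,"az":0},{"x":0,"y":0,"z":-0.9,"ax":0,"ay":0,"az":0},{"x":0,"y":0,"z":-0.9,"ax":0,"ay":0,"az":0},{"x":0,"y":0,"z":-0.9,"ax":0,"ay":0,"az":0},{"x":0,"y":0,"z":-0.9,"ax":0,"ay":0,"az":0},{"x":0,"y":0,"z":-0.9,"ax":0,"ay":0,"az":0},{"x":0,"y":-0.6,"z":-0.6,"ax":0,"ay":0,"az":0},{"x":0,"y":-0.8,"z":0,"ax":0,"ay":0,"az":0},{"x":0,"y":-0.8,"z":0,"ax":0,"ay":0,"az":0},{"x":0,"y":-0.8,"z":0,"ax":0,"ay":0,"az":0},{"x":0,"y":-0.8,"z":0,"ax":0,"ay":0,"az":0},{"x":0,"y":-0.8,"z":0,"ax":0,"ay":0,"az":0},{"x":0,"y":-0.8,"z":0,"ax":0,"ay":0,"az":0},{"x":0,"y":0,"z":0,"ax":0,"ay":0,"az":0},{"x":0,"y":0,"z":0,"ax":0,"ay":0,"az":0}]}' 58
python3 - <<'E'
from h import *
c=capture("side");f=c["frame"]
cv2.imwrite("pics/s2.png",cv2.resize(f[160:340,260:410,::-1],None,fx=3.3,fy=3.3,interpolation=2))
c=capture("top");P=cloud(c);g=cv2.cvtColor(c["frame"],7)
t=np.array([.6003,-.1588]);R=(np.hypot(P[...,0]-t[0],P[...,1]-t[1])<.034)
m=(R&(P[...,2]>.019)).astype(np.uint8);h=cv2.convexHull(np.argwhere(m)[:,::-1].astype(np.int32))[:,0]
W=ray(c,h.astype(float),.027).astype(np.float32)*1000;M=cv2.moments(W);print("nut",M["m10"]/M["m00"],M["m01"]/M["m00"],cv2.minEnclosingCircle(W),np.median(P[m>0][:,2]))
E
```

```text
time_s: 36.37
position: [0.4662, -0.1404, 0.1599]
orientation: [0.001, 0.754, 0.657, 0.0]
force: [-0.3, -0.5, 0.6]
width: 0.0578
gripper_force: 0.0
nut 599.8349947301008 -159.709101206151 ((600.3230590820312, -159.51620483398438), 20.22368049621582) 0.026725680098756532
```

View pics/s2.png

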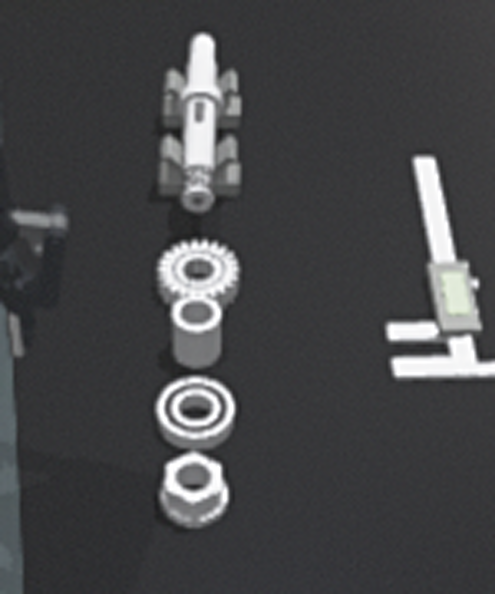

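The side crop shows gear, sleeve, bearing, and the nut flat on the washer (195,490), all in line off the thread. The nut measures within 1–2 mm of the washer's centre.

```bash
python3 -c "
from plant import hand_in; print(hand_in())"
```

```text
the job is handed in; nothing more can be done
None
```

The job is handed in at about 36 s on the robot's clock: gear, sleeve, bearing and washer stand in line off the threaded end, centres within about 1 mm of the shaft's line and gaps of roughly 18–23 mm, with the nut flat and centred on the washer; the caliper, wash bottle and dish were not touched, and the judge returned no verdict.

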